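# Swing in the bail and stack the sample caddy

## Task

One wire bail of the grey sample crate is still swung out: swing it in over the mouth of the crate until it lies down flat on the rim, as the other bail already does. Then lift the long sample caddy by its handle and set it down gently on the two bails, centred over the crate and lengthwise with it, keeping it upright on the way, and let go. Leave the short caddy alone and the crate where it stands.

Things in the scene. Friction and masses are not known exactly. Their poses are not given: they have to be found in the camera images.
- crate: Open grey plastic crate, 220 (its x) by 160 (y) by 80 mm high, 4 mm walls, 3 kg, loose on the bench, flat tins up to 26 mm high inside; origin: centre of its underside. Two U-shaped bails of 8 mm steel wire hinge at x = +105 and -105, z = 84 mm. Swung in, a bail lies level on the rim, bar at x = +50 or -50, z = 84 mm (top 88). The +x bail starts out, the -x bail in.
- bail_bar (a point): Middle of the 180 mm cross bar (8 mm thick, along crate y) of the bail that starts out, about 55 mm beyond the crate's end, 84 to 115 mm high. It swings up and over at 55 mm radius about its hinge (along crate y, at crate x = +105, z = 84 mm) to a stop at crate x = +50, z = 84 mm. Slightly stiff: about 1 N at the bar moves it; it stays at any angle where left.
- caddy: Long sample caddy: aluminium tray, 180 (its x) by 110 (y) by 45 mm high, with six fixed white-capped jars 60 mm high. Black handle bar along its whole length (x) over the middle, 16 by 16 mm, 99 to 115 mm above the underside, on an upright at each end. About 0.5 kg. Origin: centre of its underside. Rests on two swung-in bails; else it drops into the crate.
- short_caddy: Bystander: the same kind of caddy but only 75 mm long (its x), 110 mm wide, with two jars; too short to rest on both bails. Origin: centre of its underside.
There are look-alikes about, which are no part of the job. What is shaped like the caddy but green is not meant.

How it is judged:
On the way:
1. the bail is swung in and lies on the rim while the caddy is not yet on the crate (x of bail_bar in the frame of crate below 0.065 m and z of bail_bar in the frame of crate below 0.094 m and horizontal distance between caddy and crate above 0.1 m), for 0.2 s.
At the end, for the whole second after the job is handed in: The bail lies swung in (bar within 10 mm of its rest height) and the long caddy rests on both bails, underside 80 to 96 mm above the crate's, level within 5 degrees, centre within 20 mm of the crate's seen from above, length within 10 degrees of the crate's (either way round) (x of bail_bar in the frame of crate below 0.065 m and z of bail_bar in the frame of crate below 0.094 m and horizontal distance between caddy and crate below 0.02 m and z of caddy in the frame of crate between 0.08 and 0.096 m and angle between the x axis of caddy and the x axis of crate, either way round below 0.18 rad and angle between caddy's own z axis and vertical below 0.09 rad and linear speed of each of caddy, crate below 0.02 m/s); the robot touches nothing.
It fails at once if the short caddy is moved by more than 30 mm (distance of short_caddy from where it was at the start of the episode above 0.03 m).
It fails at once if the crate is pushed more than 50 mm from its place (distance of crate from where it was at the start of the episode above 0.05 m).
It fails at once if the long caddy is tipped by more than 30 degrees (angle between caddy's own z axis and vertical above 0.52 rad).
It fails at once if the caddy is let go more than 20 mm above the bails (contact force between the fingers and caddy below 0.1 N and horizontal distance between caddy and crate below 0.1 m and z of caddy in the frame of crate above 0.108 m).
It fails at once if the caddy is slammed onto the crate (more than 60 N) (contact force between caddy and crate above 60 N).
It also fails if it takes over 61 s, if anything falls off the work surface, if the arm or the gripper's body presses on something with over 40 N, if the wrist force passes 120 N, or if a joint passes its speed limit or range.

## Robot

A 6-joint arm with a two-finger parallel gripper is mounted at the origin on the work surface. World frame = base frame: x ahead of the robot, y to its left, z up, the work surface at z = 0. Lengths are in m, angles in rad, forces in N, time in s.
With the tool pointing down it reaches from about 0.375 to 0.9 m from the base axis. Payload 3.1 kg.
Tool frame: the origin (TCP) lies on the front face of the gripper's body, between the roots of the fingers; the fingertips stand 70 mm ahead of it and the grasp point (between the pads) lies 51 mm ahead of it; z points along the fingers, y is the line along which they close (so a half turn about z gives the same grasp; the last joint's range is limited). The gripper opens to 87 mm and grips with 3 to 60 N. Pads are 19 mm wide; open, the fingers measure 117 mm over their backs; the gripper's body (75 mm by 190 mm) begins 51 mm behind the grasp point.
Start: joints at [-1.508, 0.527, 1.433, -0, 1.181, -0.178], TCP at [0.149, -0.607, 0.292] pointing down, gripper open.
Joint ranges: [-3.08, 3.08], [-0.75, 2.2], [0.22, 2.44], [-1.43, 4.57], [0, 2.65], [-2.85, 2.85]. Speed limits (rad/s): [2.79, 2.79, 3.14, 3.14, 3.14, 3.14].

## Interface

Orientations are given as a unit quaternion [x, y, z, w].
In Python, from rig import robot, cams, ticket gives the robot as it stands. The module is installed in compiled form; this text tells all that it offers.
- The arm moves only by the shell command python3 -m crank 'ROWS' [FORCE]. ROWS is JSON, a list of rows, each a list of 7 numbers: the shift along the tool's x, y, z in cm, then the turn, a rotation vector about the tool's x, y, z in rad, then the closure, from 0 (fully open) to 1 (shut). A call has 1 to 5 rows; each row shifts and turns the commanded pose from where the row before left it, along the tool's axes as they then stand; what a row does not reach is not made up. A row lasts 1/8 s, in which the tool goes at most 62.5 mm and 10.7 degrees, less where a joint would pass 70% of its speed; a pose out of reach is approached as far as the arm can. A call is refused whole if a number of a shift passes 6.25 or a number of a turn 0.188, either way. A call with a gripper value outside its range is refused whole. The fingers move at their own pace and stop on an object; FORCE is the grip in N (left out, the last holds). Time passes only in rows, so rows that do not move let the fingers close. It gives the time, the measured TCP pose, the force, the opening and the grip force at its end, in the units of the state.
- robot.get_obs(): the state, without advancing time (a new reading comes with each control period).
- cams.camera(name): name is "scene" or "top" or "wrist"; returns the picture (400x640x3 uint8, red, green, blue); there is no depth.
- cams.camera_info(name): a dict with "intrinsics" (3x3 intrinsics, pixels), "pose" (4x4, takes a point from camera to world coordinates). Camera axes: x right, y down, z forward; pixel columns grow to the right and rows downward; lengths in m; the calibration is good to about 2 mm. A picture is of the moment at which its call begins: read the wrist's pose just before it. camera_info takes no time and is no camera call; for the wrist camera it gives the pose at the moment of the call.
- ticket.hand_in(): hands the job in; it is judged then, once.
The state is a dict: "time": time; "q": joint angles; "joint_velocities": joint speeds; "joint_torque": joint torques, N m; "position": TCP position; "tool_rot": TCP orientation; "ft_force": force on the tool from outside, world axes, zero at the start; "moment": the same for the moment, N m; "grip_width": finger opening in m; "grip_force": force on a finger pad.
Only numpy, scipy, OpenCV 4.12 (cv2) and the standard library are available. Lean on these libraries where they do the work, as an engineer would, in place of code of your own. Each camera call takes 0.05 s, during which the arm holds its last target. There are 200 camera calls.

## Working session

There is one attempt and no reset: what is moved stays moved. The work goes in short steps, Python scripts to look and compute and a shell command to move; the robot and the scene stay as the last step left them, time stands still between calls to the robot, and variables do not carry over. Pictures are saved under pics/ and viewed, at most 11 in all, crops included, and the job is handed in when it is done.

```bash
mkdir -p pics
python3 - <<'E'
from rig import robot,cams
import cv2,json
for n in("top","scene"):
    im=cams.camera(n); cv2.imwrite(f"pics/{n}0.png",im[:,:,::-1])
    i=cams.camera_info(n); print(n,i)
print(robot.get_obs())
E
```

```text
top {'intrinsics': array([[363.05181728,   0.        , 325.52034938],
       [  0.        , 363.05181728, 193.99766429],
       [  0.        ,   0.        ,   1.        ]]), 'pose': array([[ 0.00312822, -0.99037423,  0.13838025,  0.45767113],
       [-0.99978141, -0.00595812, -0.0200407 , -0.06924223],
       [ 0.02067228, -0.13828731, -0.99017639,  0.88897825],
       [ 0.        ,  0.        ,  0.        ,  1.        ]])}
scene {'intrinsics': array([[477.12608696,   0.        , 323.43457983],
       [  0.        , 477.12608696, 196.91180101],
       [  0.        ,   0.        ,   1.        ]]), 'pose': array([[-0.07620493,  0.80462247, -0.58887647,  1.09543796],
       [ 0.99695445,  0.07130233, -0.03158792, -0.04111262],
       [ 0.01657192, -0.58949017, -0.80760554,  0.8258317 ],
       [ 0.        ,  0.        ,  0.        ,  1.        ]])}
{'time': 0.1, 'q': array([-1.50851214e+00,  5.28378168e-01,  1.43376932e+00, -1.20008598e-05,
        1.18137429e+00, -1.78499421e-01]), 'joint_velocities': array([ 0.00129817, -0.00088406, -0.00026847,  0.00079696, -0.00106327,
       -0.00046859]), 'joint_torque': array([ 1.25724919e-04, -4.40984881e+01, -1.77150822e+01,  6.34252816e-02,
        5.34327643e-02, -4.76688001e-05]), 'position': array([ 0.14903347, -0.60643835,  0.29136783]), 'tool_rot': array([ 9.92760920e-01,  1.20103397e-01,  5.04774269e-05, -9.63259200e-04]), 'ft_force': array([ 0.22860183, -0.31788426, -0.09589508]), 'moment': array([ 0.03452787,  0.01166945, -0.03728903]), 'grip_force': 0.0, 'grip_width': 0.08684852091283332}
```

View pics/top0.png

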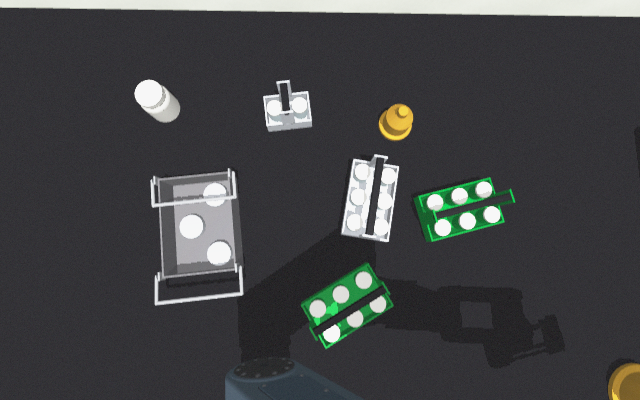

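View pics/scene0.png

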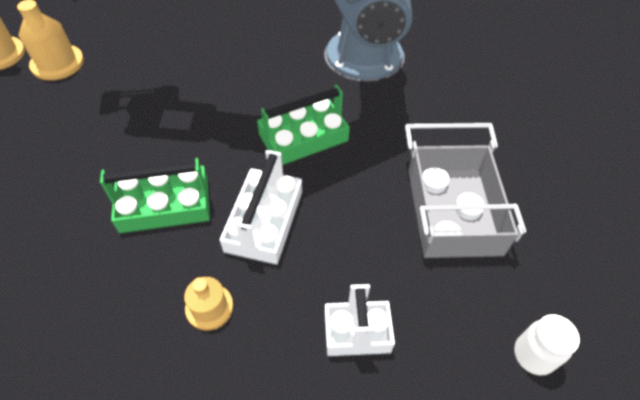

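Top view: crate around (200,225), its out bail toward the robot at about (200,298). The long white caddy is at (371,200) and the short one at (288,108). Next I enlarge both.

Run:
```python
import cv2
im=cv2.imread("pics/top0.png")
a=cv2.resize(im[160:312,140:260],None,fx=3.9,fy=3.9,interpolation=cv2.INTER_CUBIC)
b=cv2.resize(im[148:250,330:410],None,fx=3.9,fy=3.9,interpolation=cv2.INTER_CUBIC)
b=cv2.copyMakeBorder(b,0,a.shape[0]-b.shape[0],0,0,cv2.BORDER_CONSTANT)
cv2.imwrite("pics/z0.png",cv2.hconcat([a,b])); print(a.shape,b.shape)
```

```text
(593, 468, 3) (593, 312, 3)
```

View pics/z0.png

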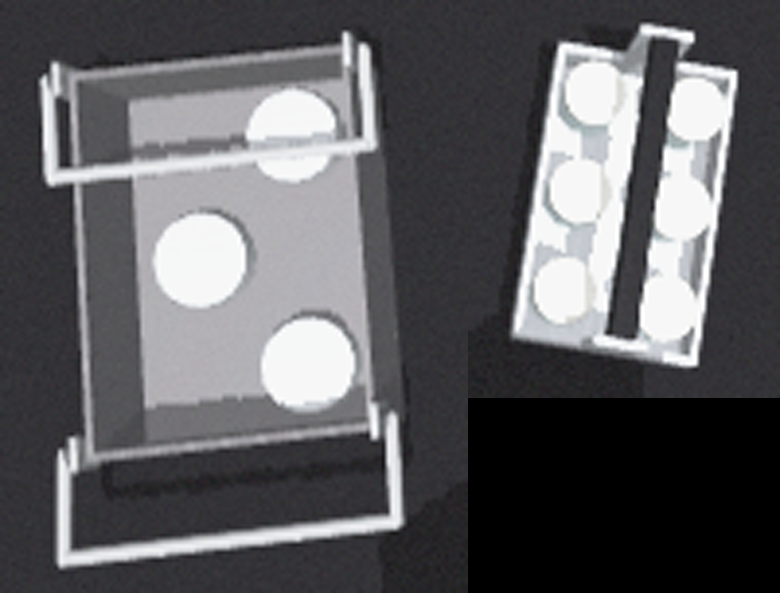

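```bash
cat > h.py <<'E'
import numpy as np
from rig import robot,cams
def ray(n,uv,z):
    i=cams.camera_info(n);P=i["pose"];d=P[:3,:3]@np.linalg.inv(i["intrinsics"])@[*uv,1]
    return P[:3,3]+d*(z-P[2,3])/d[2]
def proj(n,p):
    i=cams.camera_info(n);P=i["pose"];c=i["intrinsics"]@(P[:3,:3].T@(np.array(p)-P[:3,3]));return c[:2]/c[2]
E
python3 - <<'E'
from h import *
np.set_printoptions(precision=4,suppress=True)
A=lambda u,v,z:ray("top",(140+u/3.9,160+v/3.9),z)
B=lambda u,v,z:ray("top",(330+(u-468)/3.9,148+v/3.9),z)
i1,i2=A(52,180,.084),A(372,147,.084); print("in",i1,i2,np.linalg.norm(i1-i2),(i1+i2)/2)
for z in(.084,.1,.115):
    o1,o2=A(66,560,z),A(400,522,z);print("out",z,(o1+o2)/2,np.linalg.norm(o1-o2),np.linalg.norm((o1+o2-i1-i2)/2))
print("rim",A(72,77,.08),A(88,460,.08),A(375,425,.08))
c=[B(*p,.045) for p in((560,43),(735,70),(697,365),(513,337))];print("cad",*c,np.mean(c,0))
h1,h2=B(660,38,.115),B(621,338,.115);print("handle",h1,h2,(h1+h2)/2,np.linalg.norm(h1-h2))
d=(h1-h2);print("cad yaw",np.arctan2(d[1],d[0]))
d=i2-i1;print("bar dir",np.arctan2(d[1],d[0]),)
# scene check of the bar: project candidates
for z in(.084,.1,.115): print(z,proj("scene",A(66,560,z)),proj("scene",A(400,522,z)))
E
```

```text
in [0.5408 0.2945 0.084 ] [0.5607 0.115  0.084 ] 0.18059142194619457 [0.5507 0.2047 0.084 ]
out 0.084 [0.3426 0.1823 0.084 ] 0.18195604997447767 0.20936972831428097
out 0.1 [0.3449 0.1773 0.1   ] 0.17833943448802625 0.20831155525721515
out 0.115 [0.347  0.1726 0.115 ] 0.17494885746947808 0.20856477347607427
rim [0.6007 0.289  0.08  ] [0.3855 0.2659 0.08  ] [0.4048 0.1084 0.08  ]
cad [ 0.6602 -0.153   0.045 ] [ 0.6442 -0.26    0.045 ] [ 0.4653 -0.2329  0.045 ] [ 0.4814 -0.1237  0.045 ] [ 0.5628 -0.1924  0.045 ]
handle [ 0.6467 -0.2023  0.115 ] [ 0.4791 -0.1781  0.115 ] [ 0.5629 -0.1902  0.115 ] 0.16933539113911672
cad yaw -0.1436114164091633
bar dir -1.4605378881233468
0.084 [488.2469 126.0458] [405.2023 127.1902]
0.1 [487.4061 121.3792] [404.884  122.4884]
0.115 [486.5964 116.8854] [404.5775 117.9611]
```

The bar is near (0.343, 0.182, 0.085), the crate centre near (0.5025, 0.199), with its x axis at yaw -3.031. The caddy centre is near (0.563, -0.191) with yaw -0.144. I'll go around the base first, then turn the tool.

```bash
python3 -m crank '[[4,-2.3,0,0,0,0,0],[4,-2.3,0,0,0,0,0],[4,-2.3,0,0,0,0,0],[4,-2.3,0,0,0,0,0],[4,-2.3,0,0,0,0,0]]'
python3 -m crank '[[4,-2.3,0,0,0,0,0],[4,-2.3,0,0,0,0,0],[4,-2.3,0,0,0,0,0],[4,-2.3,0,0,0,0,0],[2.5,-1.5,0,0,0,0,0]]'
python3 -m crank '[[0,0,0,0,0,-0.18,0],[0,0,0,0,0,-0.18,0],[0,0,0,0,0,-0.18,0],[0,0,0,0,0,-0.18,0],[0,0,0,0,0,-0.18,0]]'
python3 -m crank '[[0,0,0,0,0,-0.18,0],[0,0,0,0,0,-0.18,0],[0,0,0,0,0,-0.18,0],[0,0,0,0,0,0,0]]'
```

```text
time: 0.72
position: [0.3167, -0.4463, 0.2919]
tool_rot: [0.993, 0.12, -0.0, -0.0]
ft_force: [0.3, -0.3, -1.5]
grip_width: 0.087
grip_force: 0.0
time: 1.35
position: [0.4711, -0.2977, 0.2919]
tool_rot: [0.993, 0.121, -0.0, -0.0]
ft_force: [-0.9, -0.5, -0.1]
grip_width: 0.087
grip_force: 0.0
time: 1.98
position: [0.4698, -0.2993, 0.2918]
tool_rot: [0.84, 0.542, -0.0, -0.001]
ft_force: [-0.3, 0.1, 0.2]
grip_width: 0.0872
grip_force: 0.0
time: 2.48
position: [0.4698, -0.2993, 0.2919]
tool_rot: [0.668, 0.744, 0.0, -0.0]
ft_force: [0.2, 0.2, -0.3]
grip_width: 0.087
grip_force: 0.0
```

```bash
python3 -m crank '[[5,-0.2,0,0,0,0,0],[5,-0.2,0,0,0,0,0],[5,-0.2,0,0,0,0,0],[5,-0.2,0,0,0,0,0],[5,-0.2,0,0,0,0,0]]'
python3 -m crank '[[5,-0.2,0,0,0,0,0],[5,-0.2,0,0,0,0,0],[5,-0.2,0,0,0,0,0],[5,-0.2,0,0,0,0,0],[3.4,0,0,0,0,0,0]]'
python3 -m crank '[[0,0,0,0,0,0,0],[0,0,0,0,0,0,0]]'
python3 - <<'E'
from h import *
import cv2
i=cams.camera_info("wrist");im=cams.camera("wrist");cv2.imwrite("pics/w1.png",im[:,:,::-1]);np.save("w1",i["pose"]);print(i)
for z in (.084,.1): print(proj("wrist",(.3435,.1817,z)))
E
```

```text
time: 3.1
position: [0.4322, -0.0507, 0.2923]
tool_rot: [0.669, 0.744, 0.0, 0.0]
ft_force: [1.4, 0.1, -1.0]
grip_width: 0.087
grip_force: 0.0
time: 3.72
position: [0.3982, 0.1815, 0.2923]
tool_rot: [0.668, 0.744, -0.0, -0.0]
ft_force: [-0.0, -0.0, 0.2]
grip_width: 0.0871
grip_force: 0.0
time: 3.98
position: [0.399, 0.1792, 0.2922]
tool_rot: [0.668, 0.745, -0.0, 0.0]
ft_force: [-0.4, 0.3, 0.0]
grip_width: 0.0869
grip_force: 0.0
{'intrinsics': array([[329.11922071,   0.        , 323.71421145],
       [  0.        , 329.11922071, 200.6530016 ],
       [  0.        ,   0.        ,   1.        ]]), 'pose': array([[ 9.94108941e-01,  1.03322718e-01,  3.27388124e-02,
         3.91252513e-01],
       [ 1.08385348e-01, -9.48157407e-01, -2.98747631e-01,
         2.62532261e-01],
       [ 1.74130231e-04,  3.00536099e-01, -9.53770425e-01,
         3.83360913e-01],
       [ 0.00000000e+00,  0.00000000e+00,  0.00000000e+00,
         1.00000000e+00]])}
[263.45963874 180.82083402]
[260.32197265 185.19136203]
```

View pics/w1.png

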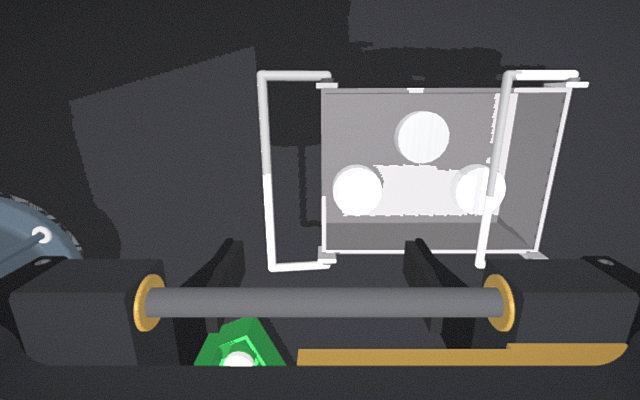

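The bar shows at column ~267, rows 75–268, with nothing near it, which agrees with x≈0.345. I'll narrow the fingers so they clear the crate wall, then descend astride the bar.

```bash
python3 -m crank '[[0.4,-2.7,0,0,0,0,0.6],[0.4,-2.7,0,0,0,0,0.6],[0,0,4,0,0,0,0.6],[0,0,4,0,0,0,0.6],[0,0,0,0,0,0,0.6]]' 8
python3 - <<'E'
from h import *
o=robot.get_obs();print(o["position"],o["grip_width"])
E
python3 -m crank '[[0,0,3,0,0,0,0.6],[0,0,3,0,0,0,0.6],[0,0,1.7,0,0,0,0.6],[0,0,0,0,0,0,0.6]]'
python3 -m crank '[[0,0,0,0,0,0,1],[0,0,0,0,0,0,1],[0,0,0,0,0,0,1],[0,0,0,0,0,0,1]]' 8
```

```text
time: 4.65
position: [0.3432, 0.1803, 0.2106]
tool_rot: [0.668, 0.744, -0.003, -0.002]
ft_force: [-0.7, -0.2, 0.1]
grip_width: 0.0449
grip_force: 0.0
[0.34323934 0.18029319 0.21063295] 0.04492796275857103
time: 5.15
position: [0.3453, 0.1812, 0.1355]
tool_rot: [0.668, 0.744, -0.0, -0.0]
ft_force: [-0.4, -0.8, -0.3]
grip_width: 0.0347
grip_force: 0.0
time: 5.65
position: [0.346, 0.1818, 0.1357]
tool_rot: [0.667, 0.745, 0.002, 0.001]
ft_force: [2.3, -0.6, -0.1]
grip_width: 0.007
grip_force: 7.9
```

```bash
python3 -m crank '[[0,0.19,-1.42,0,0,0,1],[0,0.55,-1.33,0,0,0,1],[0,0.87,-1.14,0,0,0,1]]'
python3 -m crank '[[0,1.14,-0.87,0,0,0,1],[0,1.33,-0.55,0,0,0,1],[0,1.42,-0.19,0,0,0,1]]'
```

```text
time: 6.02
position: [0.3659, 0.1842, 0.1747]
tool_rot: [0.667, 0.745, 0.005, 0.004]
ft_force: [9.9, 2.0, -15.3]
grip_width: 0.0069
grip_force: 8.9
time: 6.4
position: [0.3976, 0.1875, 0.1901]
tool_rot: [0.667, 0.745, -0.002, -0.002]
ft_force: [-1.9, 0.2, -2.0]
grip_width: 0.0079
grip_force: 8.0
```

```bash
python3 -m crank '[[0,1.42,0.19,0,0,0,1],[0,1.33,0.55,0,0,0,1],[0,1.14,0.87,0,0,0,1]]'
python3 -m crank '[[0,0.87,1.14,0,0,0,1],[0,0.55,1.33,0,0,0,1],[0,0.19,1.4,0,0,0,1],[0,0,0,0,0,0,1]]'
python3 - <<'E'
from h import *
import cv2
cv2.imwrite("pics/t2.png",cv2.resize(cams.camera("top")[140:320,130:270,::-1],None,fx=3.3,fy=3.3))
E
```

```text
time: 6.78
position: [0.4386, 0.1919, 0.1737]
tool_rot: [0.667, 0.745, -0.0, 0.0]
ft_force: [-2.2, 0.5, -0.1]
grip_width: 0.0073
grip_force: 8.0
time: 7.28
position: [0.4527, 0.1935, 0.1339]
tool_rot: [0.667, 0.745, -0.001, -0.001]
ft_force: [-2.9, -1.1, -2.0]
grip_width: 0.0072
grip_force: 8.0
```

View pics/t2.png

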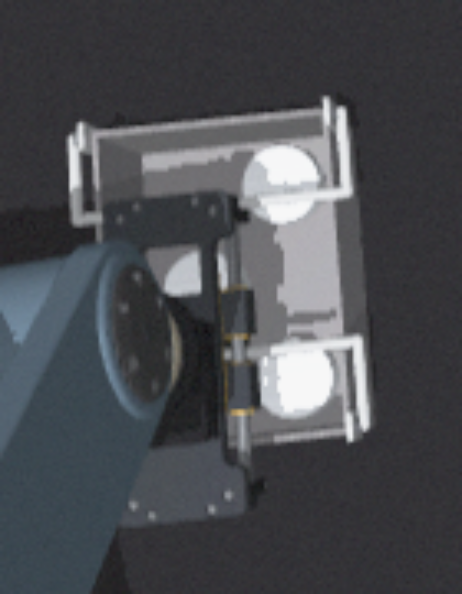

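```bash
python3 -m crank '[[0,0,0,0,0,0,0.6],[0,0,0,0,0,0,0.6],[0,0,-4,0,0,0,0.6],[0,0,-6,0,0,0,0.4],[0,0,-6,0,0,0,0]]'
python3 -m crank '[[-4.5,0.75,0,0,0,0,0],[-4.5,0.75,0,0,0,0,0],[-4.5,0.75,0,0,0,0,0],[-4.5,0.75,0,0,0,0,0],[-4.5,0.75,0,0,0,0,0]]'
python3 -m crank '[[-4.5,0.75,0,0,0,0,0],[-4.5,0.75,0,0,0,0,0],[-4.5,0.75,0,0,0,0,0],[-3.4,0.7,0,0,0,0,0]]'
python3 -m crank '[[0,0,0,0,0,-0.188,0],[0,0,0,0,0,-0.188,0],[0,0,0,0,0,-0.188,0],[0,0,0,0,0,-0.188,0],[0,0,0,0,0,-0.188,0]]'
python3 -m crank '[[0,0,0,0,0,-0.188,0],[0,0,0,0,0,-0.188,0],[0,0,0,0,0,0,0],[0,0,0,0,0,0,0]]'
python3 - <<'E'
from h import *
import cv2
i=cams.camera_info("wrist");a=cams.camera("wrist");t=cams.camera("top")
cv2.imwrite("pics/m3.png",cv2.vconcat([a[:,:,::-1],cv2.resize(t[150:320,130:430,::-1],(640,363))])[:600] if 0 else cv2.vconcat([cv2.resize(a[:,:,::-1],(512,320)),cv2.resize(t[150:310,130:386,::-1],(448,280))[:, :].copy() if 0 else cv2.resize(t[150:290,130:386,::-1],(512,280))]))
for u in((.479,-.178,.115),(.563,-.1905,.115),(.6467,-.2023,.115)): print(proj("wrist",u)*.8)
o=robot.get_obs()["position"];P=o;print(proj("wrist",(P[0],P[1],.115))*.8)
E
```

```text
time: 7.95
position: [0.4545, 0.1937, 0.2977]
tool_rot: [0.667, 0.745, 0.001, 0.001]
ft_force: [1.1, 0.2, 0.2]
grip_width: 0.0471
grip_force: 0.0
time: 8.57
position: [0.5168, -0.0276, 0.2963]
tool_rot: [0.667, 0.745, 0.001, 0.002]
ft_force: [1.3, 0.2, -0.3]
grip_width: 0.0861
grip_force: 0.0
time: 9.07
position: [0.5646, -0.1931, 0.2962]
tool_rot: [0.668, 0.744, 0.0, 0.002]
ft_force: [0.3, 0.9, -0.1]
grip_width: 0.0873
grip_force: 0.0
time: 9.7
position: [0.5642, -0.191, 0.2962]
tool_rot: [0.256, 0.967, -0.0, 0.001]
ft_force: [0.1, 0.1, 0.1]
grip_width: 0.087
grip_force: 0.0
time: 10.2
position: [0.5639, -0.1907, 0.2958]
tool_rot: [0.075, 0.997, -0.0, 0.001]
ft_force: [-0.2, -0.5, -0.8]
grip_width: 0.0868
grip_force: 0.0
[257.78860308  73.24022317]
[258.09831136 156.28334621]
[258.90769367 225.26971183]
[258.05873567 156.95991906]
```

View pics/m3.png

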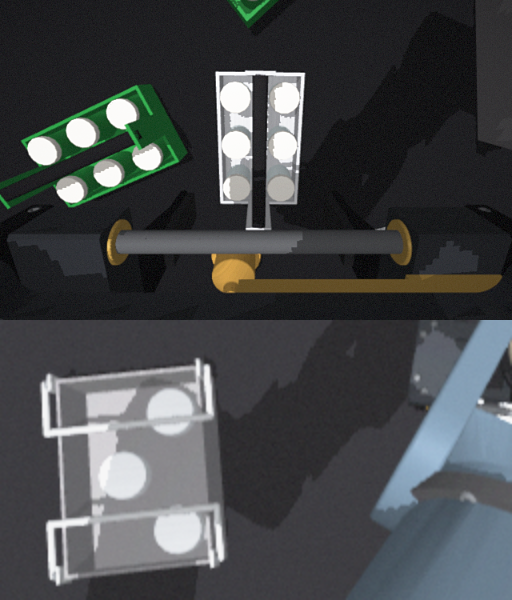

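The handle sits under the gripper, column 260 against 258 predicted, and both bails now lie in over the rim. Descend, grip and lift slightly.

```bash
python3 -m crank '[[0,0,5,0,0,0,0],[0,0,4,0,0,0,0],[0,0,3,0,0,0,0],[0,0,1.8,0,0,0,0],[0,0,0,0,0,0,0]]'
python3 -m crank '[[0,0,0,0,0,0,1],[0,0,0,0,0,0,1],[0,0,0,0,0,0,1],[0,0,0,0,0,0,1],[0,0,0,0,0,0,1]]' 40
python3 -m crank '[[0,0,-1,0,0,0,1],[0,0,-2,0,0,0,1],[0,0,-3,0,0,0,1],[0,0,0,0,0,0,1]]'
```

```text
time: 10.92
position: [0.5632, -0.1904, 0.1564]
tool_rot: [0.074, 0.997, 0.001, -0.001]
ft_force: [-0.2, -0.6, 0.1]
grip_width: 0.087
grip_force: 0.0
time: 11.55
position: [0.5637, -0.1906, 0.1576]
tool_rot: [0.074, 0.997, -0.0, 0.0]
ft_force: [-0.6, 0.2, 0.2]
grip_width: 0.0449
grip_force: 0.0
time: 12.05
position: [0.5651, -0.1913, 0.2203]
tool_rot: [0.074, 0.997, -0.001, 0.003]
ft_force: [-0.8, -0.4, 0.3]
grip_width: 0.0053
grip_force: 0.0
```

The fingers are slow and had not closed before the lift, so nothing was held. I'll reopen, descend and wait longer.

```bash
python3 -m crank '[[0,0,0,0,0,0,0.3],[0,0,0,0,0,0,0.3],[0,0,0,0,0,0,0.3],[0,0,0,0,0,0,0.3],[0,0,0,0,0,0,0.3]]'
python3 -m crank '[[0,0,0,0,0,0,0.3],[0,0,3,0,0,0,0.3],[0,0,2,0,0,0,0.3],[0,0,1.2,0,0,0,0.3],[0,0,0,0,0,0,0.3]]'
python3 -m crank '[[0,0,0,0,0,0,1],[0,0,0,0,0,0,1],[0,0,0,0,0,0,1],[0,0,0,0,0,0,1],[0,0,0,0,0,0,1]]' 40
python3 -m crank '[[0,0,0,0,0,0,1],[0,0,0,0,0,0,1],[0,0,0,0,0,0,1],[0,0,0,0,0,0,1]]'
```

```text
time: 12.68
position: [0.5636, -0.1906, 0.2172]
tool_rot: [0.074, 0.997, 0.0, -0.0]
ft_force: [-0.4, 0.6, 0.4]
grip_width: 0.0471
grip_force: 0.0
time: 13.3
position: [0.5633, -0.1904, 0.1547]
tool_rot: [0.074, 0.997, 0.0, -0.001]
ft_force: [0.3, -0.3, -0.9]
grip_width: 0.0607
grip_force: 0.0
time: 13.92
position: [0.5637, -0.1906, 0.1556]
tool_rot: [0.074, 0.997, -0.0, 0.0]
ft_force: [0.4, -0.3, -0.9]
grip_width: 0.0189
grip_force: 0.0
time: 14.42
position: [0.5637, -0.1907, 0.1555]
tool_rot: [0.074, 0.997, -0.0, 0.0]
ft_force: [-0.2, -0.6, 2.1]
grip_width: 0.0154
grip_force: 40.0
```

```bash
python3 -m crank '[[0,0,-1,0,0,0,1],[0,0,-3,0,0,0,1],[0,0,-4,0,0,0,1],[0,0,-4,0,0,0,1],[0,0,-2.2,0,0,0,1]]'
python3 -m crank '[[0,0,0,0,0,-0.085,1],[0,0,0,0,0,-0.09,1],[0,0,0,0,0,-0.085,1],[0,0,0,0,0,0,1]]'
python3 - <<'E'
from h import *
import cv2
a=cams.camera("wrist");s=cams.camera("scene")
cv2.imwrite("pics/m4.png",cv2.vconcat([cv2.resize(a[:,:,::-1],(480,300)),cv2.resize(s[:,:,::-1],(480,300))]))
E
```

```text
time: 15.05
position: [0.5638, -0.1905, 0.2996]
tool_rot: [0.074, 0.997, -0.0, 0.001]
ft_force: [1.3, -0.8, -4.8]
grip_width: 0.016
grip_force: 40.0
time: 15.55
position: [0.563, -0.1901, 0.297]
tool_rot: [-0.055, 0.998, 0.001, -0.001]
ft_force: [0.2, 0.1, -4.2]
grip_width: 0.0154
grip_force: 40.0
```

View pics/m4.png

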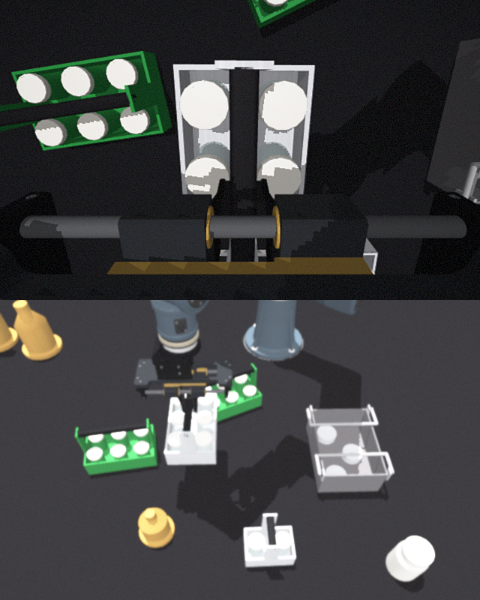

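The caddy is held level by the middle of its handle. I'll compute the grip offset from the near upright at wrist pixel (327,83), then the move to the crate.

Run:
```python
from h import *
from scipy.spatial.transform import Rotation as R
o=robot.get_obs();T=R.from_quat(o["tool_rot"]);p=o["position"]
e=ray("wrist",(326.7,82.7),p[2]-.0405);print("near end in tool",T.inv().apply(e-p))
print("move tool cm",T.inv().apply(np.array([.5024,.199,p[2]])-p)*100,"yaw",T.as_matrix()[:2,0])
```

```text
near end in tool [0.08677572 0.00171521 0.04058517]
move tool cm [1.75702019e+00 3.93644767e+01 3.30286767e-02] yaw [-0.99390415 -0.11024338]
```

```bash
python3 -m crank '[[0.1,1.5,0,0,0,0,1],[0.2,3,0,0,0,0,1],[0.2,4,0,0,0,0,1],[0.2,4,0,0,0,0,1],[0.2,4,0,0,0,0,1]]'
python3 -m crank '[[0.2,4,0,0,0,0,1],[0.2,4,0,0,0,0,1],[0.2,4,0,0,0,0,1],[0.2,4,0,0,0,0,1],[0.2,3.5,0,0,0,0,1]]'
python3 -m crank '[[0.2,2.4,0,0,0,0,1],[0,1,0,0,0,0,1],[0,0,0,0,0,0,1],[0,0,0,0,0,0,1]]'
python3 - <<'E'
from h import *
import cv2
o=robot.get_obs();print(o["position"],o["tool_rot"])
a=cams.camera("top");s=cams.camera("scene")
cv2.imwrite("pics/m5.png",cv2.hconcat([cv2.resize(a[140:300,130:290,::-1],(400,400)),cv2.resize(s[80:280,380:540,::-1],(320,400))]))
E
```

```text
time: 16.27
position: [0.5354, -0.0254, 0.2975]
tool_rot: [-0.056, 0.998, 0.0, -0.0]
ft_force: [0.7, -0.0, -4.8]
grip_width: 0.0156
grip_force: 40.0
time: 16.9
position: [0.5033, 0.1672, 0.2976]
tool_rot: [-0.056, 0.998, 0.0, -0.0]
ft_force: [1.0, -0.1, -4.2]
grip_width: 0.0153
grip_force: 40.0
time: 17.4
position: [0.499, 0.1979, 0.2975]
tool_rot: [-0.055, 0.998, -0.0, -0.0]
ft_force: [0.0, -0.2, -4.8]
grip_width: 0.0155
grip_force: 40.0
[0.49897248 0.19789695 0.29746631] [-5.54616214e-02  9.98460783e-01 -2.70170094e-04 -1.11459268e-05]
```

View pics/m5.png

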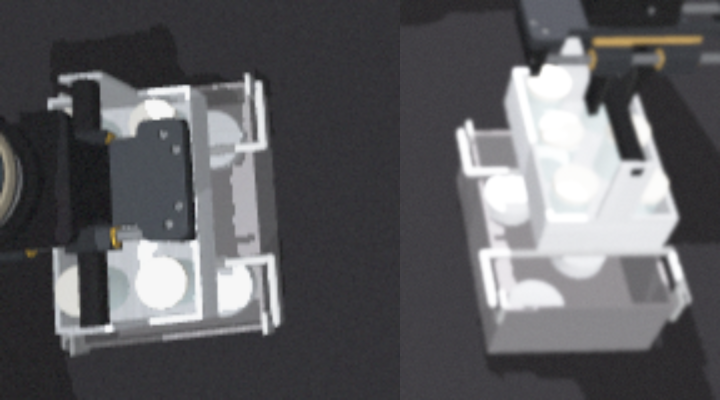

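The caddy hangs over the crate and is aligned, with the apparent offset explained by height. Lower it, slowly at the end.

```bash
python3 -m crank '[[0,0,1,0,0,0,1],[0,0,1.5,0,0,0,1],[0,0,1.3,0,0,0,1],[0,0,0.6,0,0,0,1],[0,0,0.3,0,0,0,1]]'
python3 -m crank '[[0,0,0.15,0,0,0,1],[0,0,0.15,0,0,0,1],[0,0,0.1,0,0,0,1],[0,0,0,0,0,0,1]]'
python3 -m crank '[[0,0,0.1,0,0,0,1],[0,0,0.1,0,0,0,1],[0,0,0,0,0,0,1]]'
```

```text
time: 18.12
position: [0.4988, 0.1986, 0.2497]
tool_rot: [-0.056, 0.998, -0.0, -0.0]
ft_force: [-0.4, 0.0, -4.5]
grip_width: 0.0152
grip_force: 40.0
time: 18.62
position: [0.4989, 0.1986, 0.2466]
tool_rot: [-0.056, 0.998, 0.0, 0.0]
ft_force: [0.6, -0.2, -4.1]
grip_width: 0.0154
grip_force: 40.0
time: 19.0
position: [0.4988, 0.1986, 0.2444]
tool_rot: [-0.056, 0.998, -0.0, -0.0]
ft_force: [0.4, -0.4, -3.6]
grip_width: 0.0151
grip_force: 40.0
```

```bash
python3 -m crank '[[0,0,0.1,0,0,0,1],[0,0,0,0,0,0,1]]'; python3 -m crank '[[0,0,0.1,0,0,0,1],[0,0,0,0,0,0,1]]'
```

```text
time: 19.25
position: [0.4988, 0.1986, 0.2435]
tool_rot: [-0.056, 0.998, 0.0, 0.0]
ft_force: [-0.6, 0.3, -3.5]
grip_width: 0.0155
grip_force: 40.0
time: 19.5
position: [0.4989, 0.1987, 0.2434]
tool_rot: [-0.056, 0.998, 0.0, 0.0]
ft_force: [-2.6, -0.5, 5.1]
grip_width: 0.0161
grip_force: 40.0
```

Run:
```python
from h import *
import cv2
o=robot.get_obs();print(o["position"],o["ft_force"])
a=cams.camera("top");s=cams.camera("scene")
cv2.imwrite("pics/m6.png",cv2.hconcat([cv2.resize(a[140:300,130:290,::-1],(400,400)),cv2.resize(s[80:280,380:540,::-1],(320,400))]))
```

```text
[0.49887208 0.19867622 0.24340326] [-2.56681156 -0.49503112  5.10902825]
```

View pics/m6.png

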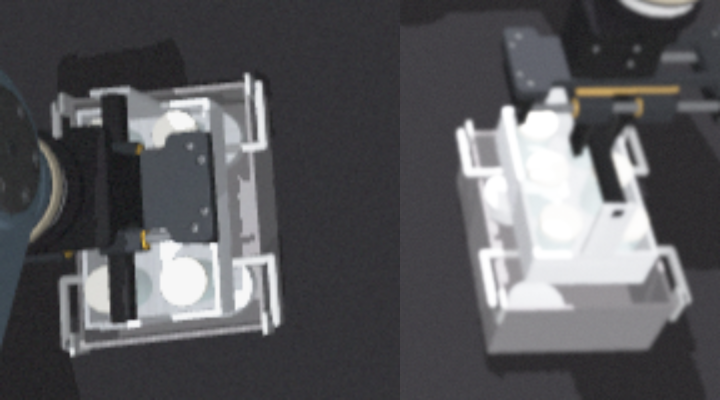

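```bash
python3 - <<'E'
from h import *
c=np.array([.5024,.199]);X=np.array([-.994,-.110]);Y=np.array([.110,-.994])
f=lambda n,x,y,z:((proj(n,[*(c+x*X+y*Y),z])-((380,80) if n=="scene" else (130,140)))*(2 if n=="scene" else 2.5)+((400,0) if n=="scene" else 0)).round()
for n in("scene","top"):
    print(n,"caddy under",[f(n,-.09,y,.088) for y in(-.055,.055)],"rim z.133",[f(n,x,y,.133) for x in(-.09,.09) for y in(-.055,.055)])
    print("crate rim",[f(n,x,y,.08) for x in(-.11,.11) for y in(-.08,.08)])
E
python3 - <<'E'
import cv2
a=cv2.imread("pics/m6.png");cv2.imwrite("pics/m7.png",cv2.resize(a[80:380],(0,0),fx=1.1,fy=1.8))
E
```

```text
scene caddy under [array([643., 284.]), array([525., 286.])] rim z.133 [array([659., 256.]), array([536., 259.]), array([611., 109.]), array([502., 110.])]
crate rim [array([672., 306.]), array([500., 310.]), array([616., 129.]), array([466., 132.])]
top caddy under [array([ 95., 115.]), array([220., 102.])] rim z.133 [array([ 73., 106.]), array([205.,  93.]), array([ 83., 324.]), array([219., 309.])]
crate rim [array([69., 97.]), array([248.,  79.]), array([ 81., 346.]), array([266., 326.])]
```

View pics/m7.png

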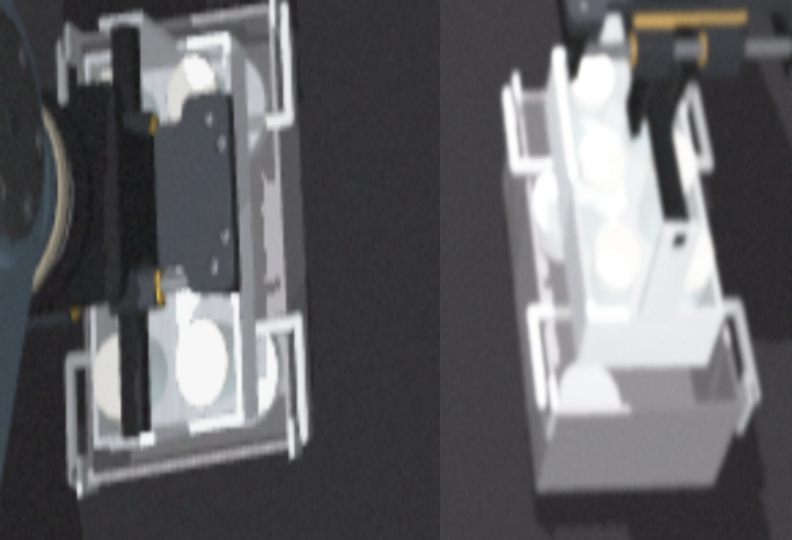

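The caddy rests within about 5 mm of centred. Release and retreat upward.

```bash
python3 -m crank '[[0,0,-0.1,0,0,0,1],[0,0,0,0,0,0,0.5],[0,0,0,0,0,0,0.5],[0,0,0,0,0,0,0.5],[0,0,0,0,0,0,0.5]]'
python3 -m crank '[[0,0,0,0,0,0,0.5],[0,0,-2,0,0,0,0.5],[0,0,-4,0,0,0,0.5],[0,0,-5,0,0,0,0.5],[0,0,0,0,0,0,0.5]]'
python3 - <<'E'
from h import *
import cv2
a=cams.camera("top");s=cams.camera("scene")
cv2.imwrite("pics/m8.png",cv2.hconcat([cv2.resize(a[140:300,130:290,::-1],(400,400)),cv2.resize(s[80:280,380:540,::-1],(320,400))]))
E
```

```text
time: 20.23
position: [0.499, 0.1986, 0.2434]
tool_rot: [-0.056, 0.998, 0.0, 0.0]
ft_force: [1.2, 0.9, -0.1]
grip_width: 0.0414
grip_force: 0.0
time: 20.85
position: [0.5009, 0.1991, 0.3577]
tool_rot: [-0.056, 0.998, 0.001, 0.005]
ft_force: [-0.1, 0.6, -0.3]
grip_width: 0.0436
grip_force: 0.0
```

View pics/m8.png

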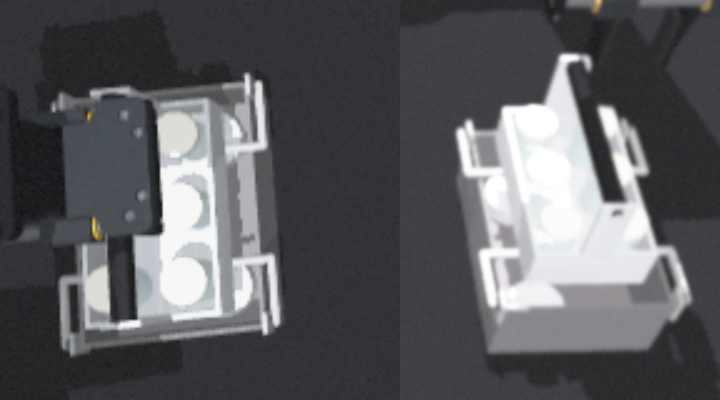

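The caddy stands level on both bails, centred, and the gripper is clear above it.

```bash
python3 -c "
from rig import ticket
print(ticket.hand_in())"
```

```text
the job is handed in; nothing more can be done
None
```

The bail is swung in, and the long caddy is released and standing level on both bails, within about 5 mm of centre by my image estimate; the job is handed in at about 21 s of robot time, with no verdict shown.

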